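# Hold a spool stand square in the corner jig

### The job

Start the bench timer by turning its knob clockwise until it clicks over and stays there. Then put the square-based wooden spool stand upright on the plate of the corner jig and press it firmly into the corner, flat against both fences at once (any way round), and finish while still holding it pressed there. Leave everything else on the table where it is.

Things in the scene. Friction and masses are not known exactly. Their poses are not given: they have to be found in the camera images.
- timer_knob (a joint): the timer's knob, rad: starts at 0, grows clockwise seen from above. A spring detent resists up to about half-way (0.6 rad), at most about 0.17 N m, pushing back to 0; past that it pulls on and rests by itself at 1.2 (running). Stop at 1.35.
- timer_knob_grip (a point): point on the knob's vertical axis at the height to grip, 82 mm above the table (knob top 89 mm). The knob is a black bar 46 mm long, 14 mm thick, 32 mm tall on a disc 48 mm across. This point turns with the knob: its x axis always lies along the bar, its z axis is up. The knob sits in the middle of the timer: a white box 115 x 100 mm, 45 mm tall, fixed to the table.
- stand_center (a point): centre, half-way up (39 mm above its underside), of the loose spool stand: a wooden square base 70 x 70 mm, 18 mm thick, with a square post 18 x 18 mm rising from its middle to 78 mm above the underside; 130 to 210 g. x and y axes: parallel to the base's and the post's sides; z: up, along the post. It starts standing on the table.
- jig: the corner jig, fixed to the table: a plywood plate 190 (x) x 170 (y) mm, 12 mm thick, with two low wooden fences on it at a right angle. Origin: centre of the plate's underside; x and y along the plate's sides, z up. The open corner faces its -x, -y side.
- jig_corner (a point): point on the plate's upper face (12 mm above the table) where the fences' inner faces would meet (there is a small gap between the fences there); axes as the jig's. The stand belongs on the -x, -y side of it.
- jig_seat (a point): point on the plate's upper face under the stand's centre when the stand is fully home: 35 mm from each fence's inner face; axes as the jig's. Plate and fences are rigid and not slippery: bearing hard on the plate or on one fence can keep the stand from reaching the other; a push of 5 to 10 N on each fence is plenty.
- fence_x: fence at the jig's +x side, 120 mm long along the jig's y, 16 mm thick, 24 mm tall above the plate; its inner face looks to the jig's -x and lies 8 mm from the origin, which is the middle of its underside.
- fence_y: fence at the jig's +y side, 120 mm long along the jig's x, 16 mm thick, 24 mm tall above the plate; its inner face looks to the jig's -y and lies 8 mm from the origin, which is the middle of its underside.
- stand: the same spool stand; origin: centre of its underside, axes as above.
- spool_a: a small thread spool of beech with blue thread, 34 mm across, 50 mm tall, standing; a bystander to be left alone; origin: its underside
- spool_b: a small thread spool of beech with grey thread, 34 mm across, 50 mm tall, standing; a bystander to be left alone; origin: its underside
- round_stand: a finished stand of the same wood but with a ROUND base (76 mm across) and a short round post, 60 mm tall in all; not the one to use; a bystander to be left alone; origin: its underside
- scissors: scissors lying flat, about 170 mm long; a bystander to be left alone; origin: its underside
- bobbin: a bare steel bobbin, 22 mm across, 12 mm tall; a bystander to be left alone; origin: its underside
Things that resemble listed ones, but are neither listed nor needed, are in the scene too. What is shaped like the part that bears timer_knob but blue is not meant.

How it is judged:
On the way, in this order (a step that is already met when the one before it is completed fails the run):
1. the timer's knob has clicked over (value of joint timer_knob above 1 rad), for 0.2 s.
2. the stand is pressed home against both fences by the gripper (contact force between stand and fence_x above 1 N and contact force between stand and fence_y above 1 N and contact force between the fingers and stand above 1 N and horizontal distance between stand_center and jig_seat below 0.007 m and z of stand_center in the frame of jig below 0.055 m and angle between stand_center's own z axis and vertical below 0.07 rad and (angle between the x axis of stand_center and the x axis of jig, either way round below 0.06 rad or angle between the x axis of stand_center and the y axis of jig, either way round below 0.06 rad)), for 0.2 s.
At the end, for the whole second after the job is handed in: Knob past 1.0 rad; the fingers still hold the stand (over 1 N), at rest on the jig's plate (within 4 mm), upright within 4 degrees, parallel to the fences within 3.4 degrees, its centre within 7 mm of the seat point, pressed on each fence with over 1 N (all of step 2 and value of joint timer_knob above 1 rad and linear speed of stand below 0.02 m/s); the arm keeps its last pose, push and grip.
It fails at once if a bystander was moved more than 40 mm (distance of any of spool_a, spool_b, round_stand, scissors, bobbin from where it was at the start of the episode above 0.04 m).
It also fails if it takes over 61 s, if anything falls off the work surface, if the arm or the gripper's body presses on something with over 40 N, if the wrist force passes 120 N, or if a joint passes its speed limit or range.

### The arm

A 6-joint arm with a two-finger parallel gripper is mounted at the origin on the work surface. World frame = base frame: x ahead of the robot, y to its left, z up, the work surface at z = 0. Lengths are in m, angles in rad, forces in N, time in s.
With the tool pointing down it reaches from about 0.325 to 0.775 m from the base axis. Payload 5.5 kg.
Tool frame: the origin (TCP) lies midway between the tips of the shut fingers; the grasp point (between the pads) lies 19 mm behind it (arm.pinch_z is the z of the grasp point in the tool frame, in m); z points along the fingers, y is the line along which they close (so a half turn about z gives the same grasp; the last joint's range is limited). The gripper opens to 88 mm and grips with 3 to 60 N. Pads are 20 mm wide; open, the fingers measure 115 mm over their backs; the gripper's body (75 mm by 178 mm) begins 61 mm behind the grasp point.
Start: joints at [-1.39, 0.091, 1.231, -0, 1.82, -0.057], TCP at [0.141, -0.583, 0.223] pointing down, gripper open.
Joint ranges: [-2.87, 2.87], [-0.86, 2.18], [0.17, 2.46], [-1.51, 4.65], [0.06, 2.69], [-2.65, 2.65]. Speed limits (rad/s): [2.57, 2.57, 3.01, 3.14, 3.14, 3.14].

### API

Orientations are given as a unit quaternion [x, y, z, w].
In Python, from plant import arm, eyes, job gives the robot as it stands. The module is installed in compiled form; this text tells all that it offers.
- The arm moves only by the tool move_arm, never from a script. Its argument "moves" is a list of rows, each a list of 5 numbers: the shift along the world's x, y, z in cm, then the turn about the world's z in rad, then the gripper command: -1 is fully open, 1 is shut, values between are in proportion. A call has exactly 10 rows; each row is the pose to reach, as a shift and turn from the pose commanded when the call began; what a row does not reach only later rows make up. A row lasts 1/10 s, in which the tool goes at most 50 mm and 8.59 degrees, less where a joint would pass 70% of its speed; a pose out of reach is approached as far as the arm can. A call with a gripper value outside its range is refused whole. The fingers move at their own pace and stop on an object; "squeeze" is the grip in N (left out, the last holds). Time passes only in rows, so rows that repeat a pose let the fingers close, or fill a call up. It gives the time, the measured TCP pose, the force, the opening and the grip force at its end, in the units of the state.
- arm.get_state(): the state, without advancing time (a new reading comes with each control period).
- eyes.camera(name): name is "side" or "top"; returns a dict with "image" (420x560x3 uint8, red, green, blue), "camera_matrix" (3x3 intrinsics, pixels), "R" (3x3) and "t" (3): a world point X has camera coordinates R X + t. Camera axes: x right, y down, z forward; pixel columns grow to the right and rows downward; lengths in m; the calibration is good to about 2 mm. A picture is of the moment at which its call begins. There is no depth.
- job.hand_in(): hands the job in; it is judged then, once.
The state is a dict: "time_s": time; "joint_pos": joint angles; "joint_velocities": joint speeds; "joint_torque": joint torques, N m; "ee_pos": TCP position; "tool_rot": TCP orientation; "contact_force": force on the tool from outside, world axes, zero at the start; "wrist_torque": the same for the moment, N m; "width": finger opening in m; "gripper_force": force on a finger pad.
Only numpy, scipy, OpenCV 4.12 (cv2) and the standard library are available. Lean on these libraries where they do the work, as an engineer would, in place of code of your own. Each camera call takes 0.05 s, during which the arm holds its last target. There are 200 camera calls.

## Working session

There is one attempt and no reset: what is moved stays moved. The work goes in short steps, Python scripts to look and compute and a tool call to move; the robot and the scene stay as the last step left them, time stands still between calls to the robot, and variables do not carry over. Pictures are saved under pics/ and viewed, at most 10 in all, crops included, and the job is handed in when it is done.

Besides the shell and the picture viewer there is one more tool, called after ">>>" as name(argument=value, ...) on one line, values as JSON. move_arm: Moves the arm, as the interface text tells. Its arguments: {"type":"object","properties":{"moves":{"type":"array"},"squeeze":{"type":"number"}},"required":["moves"]}

```bash
mkdir -p pics
cat > h.py <<'E'
import numpy as np, cv2
from plant import arm, eyes, job
def shot(n,f):
    c=eyes.camera(n); cv2.imwrite('pics/'+f,cv2.cvtColor(c['image'],cv2.COLOR_RGB2BGR)); 
    np.savez('pics/'+f+'.npz',**c); return c
def load(f): return dict(np.load('pics/'+f+'.npz'))
def ray(c,u,v,z):
    o=-c['R'].T@c['t']; d=c['R'].T@np.linalg.solve(c['camera_matrix'],[u,v,1.]); return (o+d*(z-o[2])/d[2])[:3]
def proj(c,X):
    p=c['camera_matrix']@(c['R']@np.array(X)+c['t']); return p[:2]/p[2]
E
python3 - <<'E'
from h import *
for n in('top','side'):
    c=shot(n,n+'0.png'); print(n,-c['R'].T@c['t'],c['R'].round(2).tolist(),c['camera_matrix'][0,0])
print(arm.get_state(),arm.pinch_z)
E
```

```text
top [ 0.33069873 -0.07777698  1.10328346] [[-0.01, -1.0, 0.02], [-0.98, 0.01, -0.17], [0.17, -0.02, -0.98]] 397.69925836398863
side [ 0.37063485 -1.06962376  0.95172586] [[0.99, -0.17, -0.01], [-0.12, -0.64, -0.76], [0.13, 0.74, -0.66]] 460.192916864415
{'time_s': 0.1, 'joint_pos': array([-1.38968336e+00,  9.18031772e-02,  1.23171557e+00, -1.65057331e-05,
        1.81977272e+00, -5.66909666e-02]), 'joint_velocities': array([-0.00086608, -0.00158564, -0.00291191, -0.0008934 ,  0.00099068,
        0.00025901]), 'joint_torque': array([ 2.74320504e-03, -4.47857702e+01, -4.07568955e+01,  7.01044570e-02,
        2.84192042e-02, -1.16405099e-04]), 'ee_pos': array([ 0.14129581, -0.58287667,  0.22163637]), 'tool_rot': array([ 9.92939367e-01,  1.18619944e-01, -6.07931381e-05, -8.47268354e-04]), 'contact_force': array([-0.06048745,  0.33803977, -0.64699468]), 'wrist_torque': array([-0.08546013, -0.02266024,  0.01304736]), 'gripper_force': 0.0, 'width': 0.08758059458658941} -0.0187
```

View pics/top0.png

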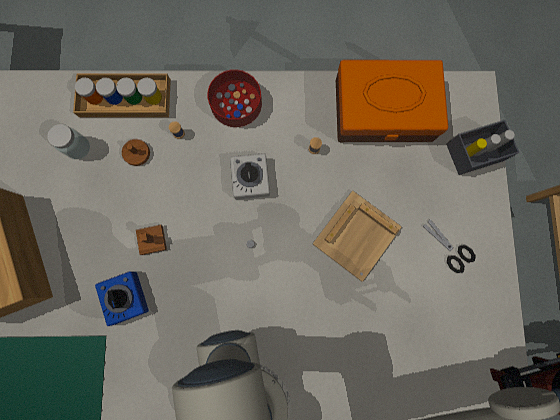

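View pics/side0.png

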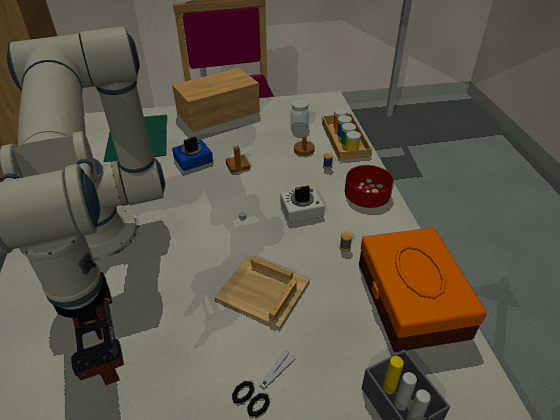

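Top view: the white timer is at (250,175), with the blue look-alike at (122,297). The square stand is at (152,239), with the round one at (137,152). The jig is at (358,235), the spools are at (177,129) and (315,145), the bobbin is at (251,244) and the scissors are at (450,245). By the description I choose the white timer and the square stand, and check both in one crop.

Run:
```python
from h import *
t=cv2.imread('pics/top0.png'); s=cv2.imread('pics/side0.png')
def cr(i,u,v,r,o): return cv2.resize(i[v-r:v+r,u-r:u+r],(o,o),interpolation=cv2.INTER_CUBIC)
a=np.hstack([cr(t,250,175,26,266),cr(t,152,239,26,266),cr(t,357,236,50,266)])
b=np.hstack([cr(s,303,202,28,266),cr(s,238,160,20,266),cr(s,262,290,50,266)])
cv2.imwrite('pics/crop.png',np.vstack([a,b]))
```

```text
(no output)
```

View pics/crop.png

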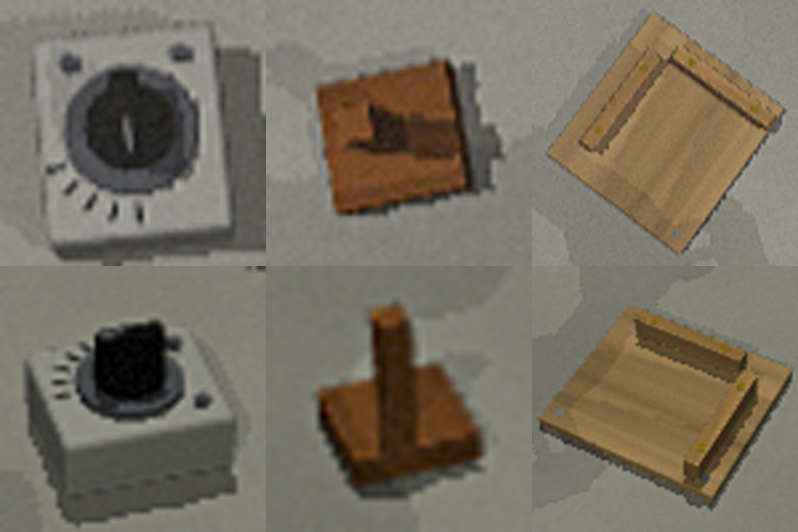

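The crop confirms the white timer with its black bar knob, the square base with the square post, and the jig, whose open corner faces down-right in the top view. Next I measure them.

Run:
```python
from h import *
T=load('top0.png'); S=load('side0.png')
def blob(c,u,v,r,f):
    im=c['image'].astype(int); m=f(im[...,0],im[...,1],im[...,2]).astype(np.uint8)
    w=np.zeros_like(m); w[v-r:v+r,u-r:u+r]=1; m=cv2.morphologyEx(m*w,cv2.MORPH_CLOSE,np.ones((5,5)))
    k=max(cv2.findContours(m,0,cv2.CHAIN_APPROX_NONE)[0],key=cv2.contourArea)
    return cv2.convexHull(k)
def quad(h):
    for e in np.arange(1,15,.25):
        q=cv2.approxPolyDP(h,e,True)
        if len(q)<=4: return q[:,0]
for nm,u,v,r,z,f in [('jig',358,235,55,.012,lambda r,g,b:(r-b>35)),('stand',152,239,25,.018,lambda r,g,b:(r-b>40)),('box',250,175,30,.045,lambda r,g,b:(r>165))]:
    h=blob(T,u,v,r,f); q=quad(h); P=np.array([ray(T,*p,z)[:2] for p in q])
    hw=np.array([ray(T,*p[0],z)[:2] for p in h]).astype(np.float32)
    print(nm,q.tolist(),P.round(4).tolist(),'rect',cv2.minAreaRect(hw*1000))
    for i in range(len(P)):
        d=P[(i+1)%len(P)]-P[i]; print('  edge',np.linalg.norm(d).round(4),np.arctan2(d[1],d[0]).round(3))
# post top in side view, knob crop
print(T['image'][170,225:275].sum(1)//3)
def cr(i,u,v,r,o): 
    x=i[v-r:v+r,u-r:u+r,::-1].astype(float); x=np.clip(x*2.5,0,255).astype(np.uint8)
    return cv2.resize(x,(o,o),interpolation=cv2.INTER_CUBIC)
cv2.imwrite('pics/crop2.png',np.hstack([cr(T['image'],250,175,14,400),cr(S['image'],303,196,14,400)]))
```

```text
jig [[352, 191], [400, 226], [362, 281], [313, 244]] [[0.5734, -0.2957], [0.4728, -0.4256], [0.3235, -0.3126], [0.425, -0.1819]] rect ((449.3629455566406, -304.3929443359375), (169.7168426513672, 190.67152404785156), 52.039581298828125)
  edge 0.1643 -2.229
  edge 0.1873 2.494
  edge 0.1655 0.91
  edge 0.1869 -0.654
stand [[160, 224], [164, 249], [140, 254], [136, 230]] [[0.4831, 0.2367], [0.4147, 0.223], [0.4019, 0.2868], [0.4671, 0.301]] rect ((441.62744140625, 262.5169677734375), (70.6855697631836, 69.24069213867188), 11.716446876525879)
  edge 0.0697 -2.944
  edge 0.0651 1.77
  edge 0.0668 0.214
  edge 0.0663 -1.327
box [[261, 167]] [[0.6353, -0.0406]] rect ((635.2549438476562, -40.56280517578125), (0.0, 0.0), 0.0)
  edge 0.0 0.0
[121 125 126 123 122 122 131 144 153 128 137 142  74  75  81  78  34  32
  38  33  47  36  34  33  38  37  32  37  41  41  35  36  40  55  73  82
  71  65 158 147 152 126  73  89  86  88  90  92  92  84]
```

View pics/crop2.png

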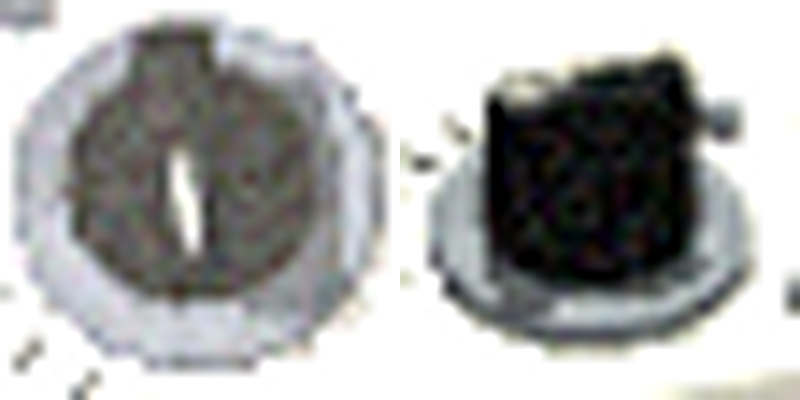

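Run:
```python
from h import *
T=load('top0.png'); S=load('side0.png')
B=np.array([ray(T,224+x/5.115-.5,149+y/5.115-.5,.045)[:2] for x,y in [(38,42),(212,25),(228,228),(48,245)]])
print('box',B.round(4).tolist(),B.mean(0)); 
for i in range(4):
    d=B[(i+1)%4]-B[i]; print(np.linalg.norm(d),np.arctan2(d[1],d[0]))
s=400/28
t=lambda x,y,z:ray(T,236+x/s-.5,161+y/s-.5,z)[:2].round(4)
d=lambda x,y,z:ray(S,289+x/s-.5,182+y/s-.5,z)[:2].round(4)
print('bar end top',t(130,22,.089),t(215,22,.089),'line',t(175,152,.089),t(195,252,.089),'disc c',t(195,183,.057))
print('dial c',t(200,190,.048))
print('side L',d(490,88,.089),'R',d(680,52,.089),d(695,75,.089),'line',d(500,92,.089),d(565,82,.089))
for p in [(470,200),(695,270),(480,250)]: pass
g=cv2.cvtColor(S['image'],cv2.COLOR_RGB2GRAY)
print(g[183:202,292:312])
g=cv2.cvtColor(T['image'],cv2.COLOR_RGB2GRAY)
print(g[160:184,238:262])
```

```text
box [[0.6651, 0.0423], [0.6742, -0.0515], [0.5618, -0.0597], [0.5532, 0.0357]] [ 0.61355385 -0.00831019]
0.09427214798495728 -1.4738256076756717
0.11273201818797285 -3.069024037406084
0.0957657068845623 1.6605213373576817
0.11208486000659394 0.05911829693238711
bar end top [0.6364 0.0011] [ 0.6363 -0.0146] line [ 0.6115 -0.0073] [ 0.5925 -0.011 ] disc c [ 0.6143 -0.0089]
dial c [ 0.6153 -0.0092]
side L [ 0.6755 -0.0212] R [ 0.718  -0.0165] [ 0.719  -0.0246] line [ 0.6772 -0.0229] [ 0.6915 -0.0221]
[[128 129 130 127 127 127 126 125 126 127 126 128 126 127 128 127 126 124
  125 124]
 [127 130 130 127 130 130 128 129 126 127 129 128 129 131 133 134 132 129
  125 126]
 [128 128 130 129 129 131 130 133 135 137 139 140 140 138 102  77  94 134
  128 127]
 [129 129 131 133 134 137 140 136  98  80  80  56  46  49  28  16  34  94
  134 128]
 [129 130 134 128  73  76  57  66  75  29  15   9   3  15  10  13  10  64
  142 141]
 [131 133 125  54  65  84  75  42  29  21  16  12  20  14  19   5   0  49
  122 117]
 [135 138 129   0  29  33  30  15   7   8   3   8   3   9   4  11   0  20
   63  66]
 [
[... 2743 characters left out ...]
84  85  37  42  40  35  39  40  31  46 106  26  31  37  34  34  41
   38  48  62  59  83  77]
 [ 80  81  89  80  45  28  36  37  46  35  36  72  33  32  41  40  40  33
   34  59  60  55  86  69]
 [ 73  83  85  86  74  37  33  38  39  36  40  34  33  27  35  38  34  29
   55  60  58  58  81  68]
 [ 74  78  83  83  87  72  43  29  40  37  31  36  33  38  36  31  41  58
   64  61  57  53  57  89]
 [101  76  79  84  86  86  78  58  37  38  22  31  31  30  39  51  58  59
   58  60  50  52  56  94]
 [144  78  75  81  80  84  88  76  76  77  56  74  76  75  82  55  61  61
   55  58  51  58  91  90]
 [160 138  99  75  80  79  84  84  82  86  80  85  85  82  84  75  79  72
   74  64  58  88  90 137]]
```

The crops put the knob at about (0.614, -0.0085) with its bar at yaw 0.08. The stand is at (0.442, 0.2625) with yaw 0.205. The jig centre is at (0.449, -0.304) with yaw -0.658. I'll turn the tool to yaw ~3.22 on the way, so the last joint has room for the clockwise turn.

>>> move_arm(moves=[[3, 3.7, 0, 0.145, -1], [6, 7.4, 0, 0.29, -1], [9, 11.1, 0, 0.435, -1], [12, 14.8, 0, 0.58, -1], [15, 18.5, 0, 0.725, -1], [18, 22.2, 0, 0.87, -1], [21, 25.9, 0, 1.015, -1], [24, 29.6, 0, 1.16, -1], [27, 33.3, 0, 1.305, -1], [30, 37, 0, 1.45, -1]], squeeze=40)

```text
time_s: 1.1
ee_pos: [0.4421, -0.2113, 0.2224]
tool_rot: [0.662, 0.749, -0.0, -0.0]
contact_force: [1.6, -0.6, -0.5]
width: 0.0875
gripper_force: 0.0
```

>>> move_arm(moves=[[2.5, 3, 0, 0.15, -1], [5, 6, 0, 0.3, -1], [7.5, 9, 0, 0.45, -1], [10, 12, 0, 0.6, -1], [12.5, 15, 0, 0.75, -1], [15, 18, 0, 0.9, -1], [17.3, 20.4, 0, 1.05, -1], [17.3, 20.4, 0, 1.2, -1], [17.3, 20.4, -4, 1.35, -1], [17.3, 20.4, -8, 1.5, -1]])

```text
time_s: 2.1
ee_pos: [0.6152, -0.0087, 0.1426]
tool_rot: [-0.027, 1.0, -0.0, 0.001]
contact_force: [-1.4, -0.1, -0.8]
width: 0.088
gripper_force: 0.0
```

Run:
```python
from h import *
s=arm.get_state(); print(s['ee_pos'],s['tool_rot'],s['joint_pos'].round(3))
a=shot('top','top1.png'); b=shot('side','side1.png')
def cr(c,X,r,o):
    u,v=proj(c,X).round().astype(int); i=np.clip(c['image'][v-r:v+r,u-r:u+r,::-1]*1.6,0,255).astype(np.uint8)
    return cv2.resize(i,(o,o),interpolation=cv2.INTER_CUBIC)
X=[.614,-.0085,.1]
cv2.imwrite('pics/c3.png',np.hstack([cr(a,X,40,400),cr(b,X,40,400)]))
```

```text
[ 0.61522519 -0.00873164  0.14260078] [-2.65838217e-02  9.99645614e-01 -1.53621693e-04  1.38699688e-03] [-0.069  0.128  1.332 -0.     1.678 -1.693]
```

View pics/c3.png

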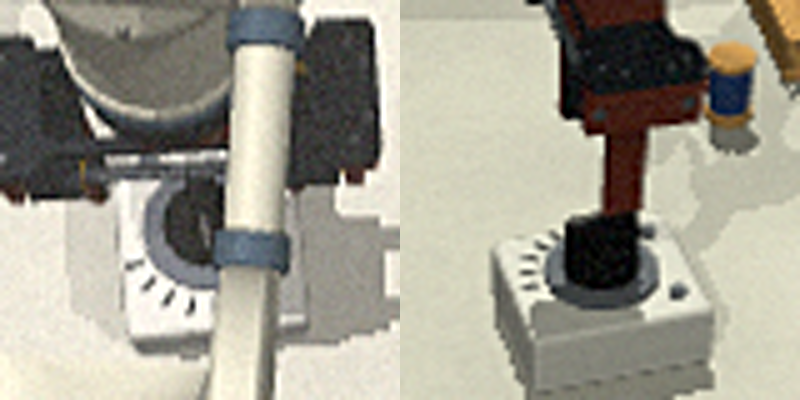

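The hand is centred over the knob in both views (knob at about (205,225) in the left crop and (600,250) in the right). I descend and close.

>>> move_arm(moves=[[0, 0, -3, 0.03, -1], [0, 0, -6, 0.03, -1], [0, 0, -7.8, 0.03, -1], [0, 0, -7.8, 0.03, -1], [0, 0, -7.8, 0.03, 1], [0, 0, -7.8, 0.03, 1], [0, 0, -7.8, 0.03, 1], [0, 0, -7.8, 0.03, 1], [0, 0, -7.8, 0.03, 1], [0, 0, -7.8, 0.03, 1]])

```text
time_s: 3.2
ee_pos: [0.6144, -0.0091, 0.0649]
tool_rot: [-0.038, 0.999, -0.0, 0.0]
contact_force: [0.5, 0.1, -0.6]
width: 0.0436
gripper_force: 0.0
```

>>> move_arm(moves=[[0, 0, 0, 0, 1], [0, 0, 0, 0, 1], [0, 0, 0, 0, 1], [0, 0, 0, 0, 1], [0, 0, 0, 0, 1], [0, 0, 0, 0, 1], [0, 0, 0, -0.1, 1], [0, 0, 0, -0.2, 1], [0, 0, 0, -0.3, 1], [0, 0, 0, -0.4, 1]])

```text
time_s: 4.2
ee_pos: [0.6143, -0.0086, 0.0646]
tool_rot: [0.163, 0.987, 0.0, -0.0]
contact_force: [0.6, 2.9, -0.4]
width: 0.014
gripper_force: 40.0
```

>>> move_arm(moves=[[0, 0, 0, -0.1, 1], [0, 0, 0, -0.2, 1], [0, 0, 0, -0.3, 1], [0, 0, 0, -0.4, 1], [0, 0, 0, -0.5, 1], [0, 0, 0, -0.6, 1], [0, 0, 0, -0.7, 1], [0, 0, 0, -0.8, 1], [0, 0, 0, -0.8, 1], [0, 0, 0, -0.8, 1]])

```text
time_s: 5.2
ee_pos: [0.6144, -0.0085, 0.0646]
tool_rot: [0.532, 0.847, 0.0, -0.0]
contact_force: [1.3, 4.5, -0.1]
width: 0.0138
gripper_force: 40.0
```

>>> move_arm(moves=[[0, 0, 0, 0, 1], [0, 0, 0, 0, 1], [0, 0, 0, 0, 0], [0, 0, 0, 0, -1], [0, 0, 0, 0, -1], [0, 0, 0, 0, -1], [0, 0, 0, 0, -1], [0, 0, 3, 0, -1], [0, 0, 7, 0, -1], [0, 0, 10, 0, -1]])

```text
time_s: 6.2
ee_pos: [0.6145, -0.0093, 0.1669]
tool_rot: [0.533, 0.846, 0.0, 0.001]
contact_force: [0.8, 0.2, 0.5]
width: 0.0743
gripper_force: 0.0
```

>>> move_arm(moves=[[-2.4, 3.8, 0, -0.03, -1], [-4.8, 7.6, 0, -0.06, -1], [-7.2, 11.4, 0, -0.09, -1], [-9.6, 15.2, 0, -0.12, -1], [-12, 19, 0, -0.15, -1], [-14.4, 22.8, 0, -0.2, -1], [-17.3, 27.1, 0, -0.24, -1], [-17.3, 27.1, 0, -0.24, -1], [-17.3, 27.1, -3, -0.24, -1], [-17.3, 27.1, -5, -0.24, -1]])

```text
time_s: 7.2
ee_pos: [0.4414, 0.2618, 0.1139]
tool_rot: [0.63, 0.777, 0.0, 0.0]
contact_force: [-0.2, -0.1, -0.1]
width: 0.0878
gripper_force: 0.0
```

Run:
```python
from h import *
s=arm.get_state(); print(s['ee_pos'],s['tool_rot'])
a=shot('top','top2.png'); b=shot('side','side2.png')
def cr(c,X,r,o):
    u,v=proj(c,X).round().astype(int); i=np.clip(c['image'][v-r:v+r,u-r:u+r,::-1]*1.6,0,255).astype(np.uint8)
    print(u-r,v-r); return cv2.resize(i,(o,o),interpolation=cv2.INTER_CUBIC)
K=[.614,-.0085,.08];X=[.4416,.2625,.06]
cv2.imwrite('pics/c4.png',np.hstack([cr(a,K,25,400),cr(b,X,25,400)]))
S=load('side0.png'); T=load('top0.png')
im=S['image'].astype(int); m=((im[...,0]-im[...,2])>35)
for v in range(142,176): 
    u=np.where(m[v,218:258])[0]+218
    if len(u): print(v,u.min(),u.max())
print('pred side: base c',proj(S,[.4416,.2625,.018]),'post top',proj(S,[.4416,.2625,.078]))
```

```text
[0.4413692  0.26184867 0.11385687] [6.29684470e-01 7.76850889e-01 1.25703733e-04 3.85585595e-04]
223 146
212 126
146 234 238
147 234 238
148 234 238
149 234 238
150 234 238
151 234 239
152 235 239
153 234 239
154 235 238
155 235 244
156 235 244
157 230 245
158 226 245
159 226 246
160 226 247
161 226 247
162 227 248
163 227 248
164 228 249
165 228 249
166 229 249
167 229 249
168 230 249
169 230 246
170 231 242
171 232 238
172 232 233
pred side: base c [237.40099287 161.35823708] post top [236.20934499 146.94878924]
```

View pics/c4.png

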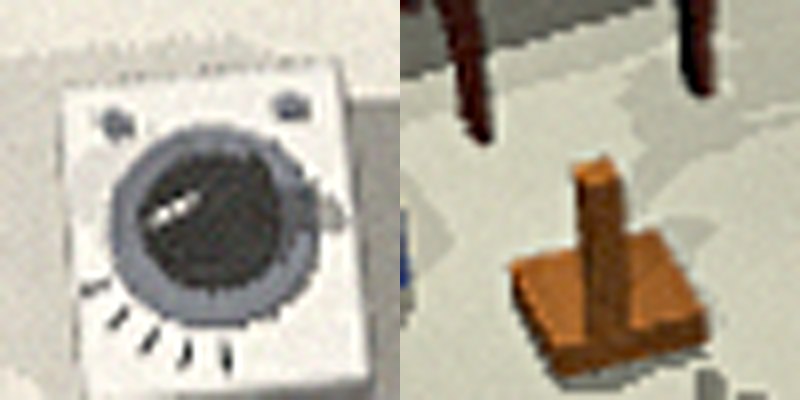

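The timer's mark now points left instead of down (left crop, (170,210)), so the knob has clicked over. In the right crop the post at (597,240) lies midway between the fingers. I descend and grip it.

>>> move_arm(moves=[[0, 0, -3, 0, -1], [0, 0, -6, 0, -1], [0, 0, -8.5, 0, -1], [0, 0, -8.5, 0, 1], [0, 0, -8.5, 0, 1], [0, 0, -8.5, 0, 1], [0, 0, -8.5, 0, 1], [0, 0, -8.5, 0, 1], [0, 0, -8.5, 0, 1], [0, 0, -8.5, 0, 1]], squeeze=40)

```text
time_s: 8.3
ee_pos: [0.4414, 0.262, 0.0299]
tool_rot: [0.63, 0.776, 0.0, 0.0]
contact_force: [0.5, -0.7, -0.1]
width: 0.0354
gripper_force: 0.0
```

>>> move_arm(moves=[[0, 0, 0, 0, 1], [0, 0, 0, 0, 1], [0, 0, 0, 0, 1], [0, 0, 0, 0, 1], [0, 0, 0, 0, 1], [0, 0, 0, 0, 1], [0, 0, 3, 0, 1], [0, 0, 6, 0, 1], [0, 0, 9, 0, 1], [0, 0, 10, 0, 1]])

```text
time_s: 9.3
ee_pos: [0.4425, 0.2624, 0.133]
tool_rot: [0.63, 0.776, 0.002, 0.001]
contact_force: [0.3, 0.5, -0.4]
width: 0.0175
gripper_force: 40.0
```

Run:
```python
from h import *
T=load('top0.png'); S=load('side0.png')
f=lambda c,u,v:cv2.resize(np.clip(c['image'][v-30:v+30,u-40:u+40,::-1]*1.7,0,255).astype(np.uint8),(800,600),interpolation=cv2.INTER_CUBIC)[:,:]
a=f(T,365,218);b=f(S,272,282)
cv2.imwrite('pics/j.png',cv2.resize(np.vstack([a[:,:],b]),(400*2,600)) if 0 else np.hstack([cv2.resize(T['image'][190:270,318:398,::-1]*1,(400,400),interpolation=cv2.INTER_CUBIC),cv2.resize(S['image'][250:315,235:300,::-1]*1,(400,400),interpolation=cv2.INTER_CUBIC)]))
```

```text
(no output)
```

View pics/j.png

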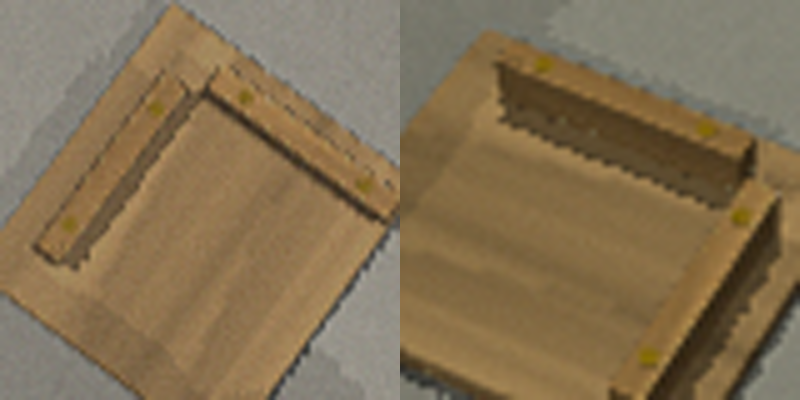

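Run:
```python
from h import *
T=load('top0.png'); S=load('side0.png')
t=lambda x,y,z:ray(T,318+x/5-.5,190+y/5-.5,z)[:2]
s=lambda x,y,z:ray(S,235+x/6.154-.5,250+y/6.154-.5,z)[:2]
L={'fx_top':(t(205,95,.012),t(383,222,.012)),'fx_side':(s(360,180,.036),s(210,390,.036)),
'fy_top':(t(62,258,.036),t(188,92,.036)),'fy_side':(s(100,123,.012),s(325,207,.012))}
th=-.658; ex=np.array([np.cos(th),np.sin(th)]); ey=np.array([-ex[1],ex[0]]); c=np.array([.4494,-.3044])
for k,(a,b) in L.items():
    d=b-a; print(k,a.round(4),b.round(4),'yaw mod90',(np.arctan2(d[1],d[0])%(np.pi/2))-np.pi/2,'jig coords',((a-c)@ex).round(4),((a-c)@ey).round(4),((b-c)@ex).round(4),((b-c)@ey).round(4))
```

```text
fx_top [ 0.5231 -0.3118] [ 0.4509 -0.4078] yaw mod90 -0.6453824308575524 jig coords 0.0629 0.0392 0.0644 -0.0809
fx_side [ 0.5287 -0.3099] [ 0.4508 -0.4039] yaw mod90 -0.6922614515543213 jig coords 0.0661 0.0441 0.0619 -0.0779
fy_top [ 0.4303 -0.2254] [ 0.5206 -0.2974] yaw mod90 -0.6730468387112097 jig coords -0.0634 0.0508 0.0521 0.0491
fy_side [ 0.4268 -0.2381] [ 0.5153 -0.302 ] yaw mod90 -0.62487623816711 jig coords -0.0584 0.0386 0.0507 0.0422
```

>>> move_arm(moves=[[0.1, -4.8, 0, -0.09, 1], [0.2, -9.6, 0, -0.18, 1], [0.4, -14.4, 0, -0.27, 1], [0.5, -19.2, 0, -0.36, 1], [0.6, -24, 0, -0.45, 1], [0.7, -28.8, 0, -0.54, 1], [0.8, -33.6, 0, -0.63, 1], [0.9, -38.4, 0, -0.72, 1], [1, -43.2, 0, -0.8, 1], [1.1, -48, 0, -0.866, 1]])

```text
time_s: 10.3
ee_pos: [0.4516, -0.2199, 0.1282]
tool_rot: [0.899, 0.439, -0.0, -0.001]
contact_force: [0.4, 0.9, -2.0]
width: 0.0177
gripper_force: 40.0
```

>>> move_arm(moves=[[0.1, -4.5, 0, 0, 1], [0.3, -8, 0, 0, 1], [0.3, -10.1, 0, 0, 1], [0.3, -10.1, 0, 0, 1], [0.3, -10.1, -3, 0, 1], [0.3, -10.1, -5, 0, 1], [0.3, -10.1, -6, 0, 1], [0.3, -10.1, -6, 0, 1], [0.3, -10.1, -6, 0, 1], [0.3, -10.1, -6, 0, 1]])

```text
time_s: 11.3
ee_pos: [0.4561, -0.3193, 0.0712]
tool_rot: [0.898, 0.44, 0.001, 0.001]
contact_force: [1.1, -0.0, -1.2]
width: 0.0179
gripper_force: 40.0
```

Run:
```python
from h import *
s=arm.get_state(); q=s['tool_rot']; print(s['ee_pos'],np.arctan2(2*q[0]*q[1],q[0]**2-q[1]**2),q,s['contact_force'],s['time_s'])
a=shot('top','top3.png'); b=shot('side','side3.png')
cv2.imwrite('pics/k.png',np.hstack([cv2.resize(a['image'][180:280,308:408,::-1]*1,(400,400),interpolation=cv2.INTER_CUBIC),cv2.resize(b['image'][230:330,215:315,::-1]*1,(400,400),interpolation=cv2.INTER_CUBIC)]))
```

```text
[ 0.4560565  -0.31931535  0.07119338] 0.9122043357344594 [8.97775486e-01 4.40451769e-01 5.35361237e-04 1.06238783e-03] [ 1.07821182 -0.00948772 -1.19170114] 11.3
```

View pics/k.png

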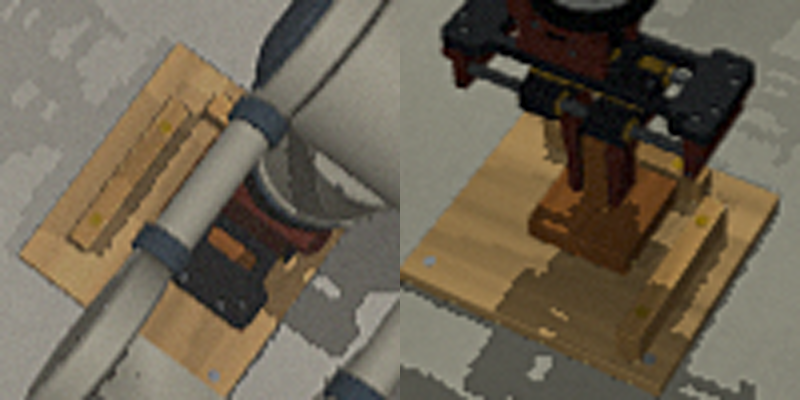

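The stand is upright, held squarely between the two fences and parallel to them (left crop around (230,245), right crop (600,215)). I lower it to just above the plate.

>>> move_arm(moves=[[0, 0, -1, 0, 1], [0, 0, -2, 0, 1], [0, 0, -2.4, 0, 1], [0, 0, -2.6, 0, 1], [0, 0, -2.7, 0, 1], [0, 0, -2.8, 0, 1], [0, 0, -2.8, 0, 1], [0, 0, -2.8, 0, 1], [0, 0, -2.8, 0, 1], [0, 0, -2.8, 0, 1]])

```text
time_s: 12.4
ee_pos: [0.4554, -0.3192, 0.0418]
tool_rot: [0.898, 0.44, 0.0, 0.0]
contact_force: [0.4, -0.1, -1.8]
width: 0.0177
gripper_force: 40.0
```

>>> move_arm(moves=[[0.2, 0, 0.1, 0, 1], [0.4, 0.1, 0.1, 0, 1], [0.6, 0.1, 0.1, 0, 1], [0.8, 0.1, 0.1, 0, 1], [1.0, 0.1, 0.1, 0, 1], [1.1, 0.1, 0.1, 0, 1], [1.1, 0.1, 0.1, 0, 1], [1.1, 0.1, 0.1, 0, 1], [1.1, 0.1, 0.1, 0, 1], [1.1, 0.1, 0.1, 0, 1]])

```text
time_s: 13.4
ee_pos: [0.4663, -0.3182, 0.0426]
tool_rot: [0.898, 0.44, -0.0, 0.0]
contact_force: [0.2, 0.0, -2.0]
width: 0.0177
gripper_force: 40.0
```

>>> move_arm(moves=[[0.06, 0.08, 0, 0, 1], [0.12, 0.16, 0, 0, 1], [0.18, 0.24, 0, 0, 1], [0.24, 0.32, 0, 0, 1], [0.3, 0.4, 0, 0, 1], [0.3, 0.4, 0, 0, 1], [0.3, 0.4, 0, 0, 1], [0.3, 0.4, 0, 0, 1], [0.3, 0.4, 0, 0, 1], [0.3, 0.4, 0, 0, 1]])

```text
time_s: 14.4
ee_pos: [0.4693, -0.3142, 0.0426]
tool_rot: [0.898, 0.44, -0.0, 0.0]
contact_force: [0.6, 0.9, -3.1]
width: 0.0178
gripper_force: 40.0
```

No contact yet, so I go on in +y of the jig in small steps.

>>> move_arm(moves=[[0.06, 0.08, 0, 0, 1], [0.12, 0.16, 0, 0, 1], [0.18, 0.24, 0, 0, 1], [0.18, 0.24, 0, 0, 1], [0.18, 0.24, 0, 0, 1], [0.18, 0.24, 0, 0, 1], [0.18, 0.24, 0, 0, 1], [0.18, 0.24, 0, 0, 1], [0.18, 0.24, 0, 0, 1], [0.18, 0.24, 0, 0, 1]])

```text
time_s: 15.4
ee_pos: [0.4711, -0.3117, 0.0426]
tool_rot: [0.898, 0.44, 0.0, -0.0]
contact_force: [0.3, 0.1, -1.4]
width: 0.0176
gripper_force: 40.0
```

>>> move_arm(moves=[[0.06, 0.08, 0, 0, 1], [0.12, 0.16, 0, 0, 1], [0.18, 0.24, 0, 0, 1], [0.18, 0.24, 0, 0, 1], [0.18, 0.24, 0, 0, 1], [0.18, 0.24, 0, 0, 1], [0.18, 0.24, 0, 0, 1], [0.18, 0.24, 0, 0, 1], [0.18, 0.24, 0, 0, 1], [0.18, 0.24, 0, 0, 1]])

```text
time_s: 16.4
ee_pos: [0.4729, -0.3094, 0.0426]
tool_rot: [0.898, 0.44, 0.0, 0.0]
contact_force: [-0.9, -0.0, -2.1]
width: 0.0181
gripper_force: 40.0
```

>>> move_arm(moves=[[0.06, 0.08, 0, 0, 1], [0.12, 0.16, 0, 0, 1], [0.18, 0.24, 0, 0, 1], [0.18, 0.24, 0, 0, 1], [0.18, 0.24, 0, 0, 1], [0.18, 0.24, 0, 0, 1], [0.18, 0.24, 0, 0, 1], [0.18, 0.24, 0, 0, 1], [0.18, 0.24, 0, 0, 1], [0.18, 0.24, 0, 0, 1]])

```text
time_s: 17.4
ee_pos: [0.4748, -0.3069, 0.0427]
tool_rot: [0.898, 0.44, 0.0, 0.0]
contact_force: [0.1, 0.1, -2.0]
width: 0.0181
gripper_force: 40.0
```

>>> move_arm(moves=[[0.06, 0.08, 0, 0, 1], [0.12, 0.16, 0, 0, 1], [0.18, 0.24, 0, 0, 1], [0.18, 0.24, 0, 0, 1], [0.18, 0.24, 0, 0, 1], [0.18, 0.24, 0, 0, 1], [0.18, 0.24, 0, 0, 1], [0.18, 0.24, 0, 0, 1], [0.18, 0.24, 0, 0, 1], [0.18, 0.24, 0, 0, 1]])

```text
time_s: 18.4
ee_pos: [0.4756, -0.3057, 0.0428]
tool_rot: [0.898, 0.44, -0.001, 0.001]
contact_force: [-4.5, -4.1, -0.6]
width: 0.018
gripper_force: 40.0
```

>>> move_arm(moves=[[-0.06, -0.08, 0, 0, 1], [0.02, -0.14, 0, 0, 1], [0.1, -0.2, 0, 0, 1], [0.18, -0.26, 0, 0, 1], [0.26, -0.32, 0, 0, 1], [0.34, -0.39, 0, 0, 1], [0.42, -0.45, 0, 0, 1], [0.42, -0.45, 0, 0, 1], [0.42, -0.45, 0, 0, 1], [0.42, -0.45, 0, 0, 1]])

```text
time_s: 19.4
ee_pos: [0.479, -0.3083, 0.0421]
tool_rot: [0.898, 0.44, -0.002, -0.002]
contact_force: [-8.9, 0.7, 1.6]
width: 0.0177
gripper_force: 40.0
```

>>> move_arm(moves=[[0.05, 0.01, 0, 0, 1], [0.1, 0.02, 0, 0, 1], [0.14, 0.03, 0, 0, 1], [0.14, 0.03, 0, 0, 1], [0.14, 0.03, 0, 0, 1], [0.14, 0.03, 0, 0, 1], [0.14, 0.03, 0, 0, 1], [0.14, 0.03, 0, 0, 1], [0.14, 0.03, 0, 0, 1], [0.14, 0.03, 0, 0, 1]])

```text
time_s: 20.4
ee_pos: [0.4791, -0.3083, 0.0422]
tool_rot: [0.898, 0.44, -0.003, -0.002]
contact_force: [-14.1, 0.6, 3.8]
width: 0.0178
gripper_force: 40.0
```

Run:
```python
from h import *
s=arm.get_state(); q=s['tool_rot']; th=-.658; ex=np.array([np.cos(th),np.sin(th)]); ey=np.array([-ex[1],ex[0]])
F=s['contact_force']; d=s['ee_pos'][:2]-[.4494,-.3044]
print(s['ee_pos'],'yaw',np.arctan2(2*q[0]*q[1],q[0]**2-q[1]**2),q,'F',F@[*ex,0],F@[*ey,0],F[2],'M',s['wrist_torque'],'jig',d@ex,d@ey)
a=shot('top','top4.png'); b=shot('side','side4.png')
cv2.imwrite('pics/l.png',np.hstack([cv2.resize(a['image'][180:260,318:398,::-1]*1,(400,400),interpolation=cv2.INTER_CUBIC),cv2.resize(b['image'][240:315,235:310,::-1]*1,(400,400),interpolation=cv2.INTER_CUBIC)]))
```

```text
[ 0.47907194 -0.30832335  0.04218431] yaw 0.9107695632506336 [ 0.89808552  0.43980481 -0.00284058 -0.00246269] F -11.517953730516238 -8.174591761624692 3.7828381990434012 M [ 0.11338364  2.54219494 -0.20171791] jig 0.02587621229449789 0.015041229511044163
```

View pics/l.png

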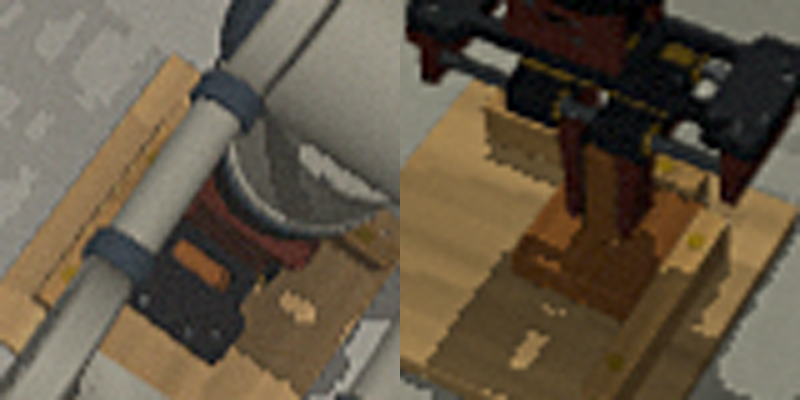

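Both push forces rose without the stand moving: about 11.5 N on fence_x and 8 N on fence_y. The base is flush along fence_x at about (660,270) in the right crop, and the post stands straight between the fingers. I ease the x push slightly, firm the grip and hold.

>>> move_arm(moves=[[-0.04, 0.03, 0, 0, 1], [-0.04, 0.03, 0, 0, 1], [-0.04, 0.03, 0, 0, 1], [-0.04, 0.03, 0, 0, 1], [-0.04, 0.03, 0, 0, 1], [-0.04, 0.03, 0, 0, 1], [-0.04, 0.03, 0, 0, 1], [-0.04, 0.03, 0, 0, 1], [-0.04, 0.03, 0, 0, 1], [-0.04, 0.03, 0, 0, 1]], squeeze=52)

```text
time_s: 21.5
ee_pos: [0.4791, -0.3083, 0.0422]
tool_rot: [0.898, 0.44, -0.003, -0.002]
contact_force: [-11.9, -0.1, 2.8]
width: 0.0179
gripper_force: 52.0
```

Run:
```python
from h import *
s=arm.get_state(); th=-.658; F=s['contact_force']; ex=np.array([np.cos(th),np.sin(th),0]); ey=np.array([-ex[1],ex[0],0])
print(s['ee_pos'],F@ex,F@ey,F[2],s['gripper_force'],s['time_s'])
if F@ex<-4 and F@ey<-4: print(job.hand_in())
```

```text
[ 0.47907812 -0.30832475  0.04215812] -9.338480857551804 -7.310712877843791 2.84044301467657 52.00094282627106 21.5
the job is handed in; nothing more can be done
None
```

The job is handed in at 21.5 s, verdict not shown: the timer knob looked clicked over in the camera image, and the square stand is held upright in the jig corner, pushed toward the two fences with about 9 N and 7 N by the wrist-force reading.

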